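# Unpin a vial carrier from its autosampler dock

### The job

Take the carrier that holds the six vials out of its dock: pull up the sprung plunger that pins it, twist the plunger's knob well round so that it stays latched open when you let go, then slide the carrier out from under the bridge and set it down upright in the middle of the black mat. Leave that plunger latched open. Do not pull up the plunger of the other dock, which holds the empty carrier.

Things in the scene. Friction and masses are not known exactly. Their poses are not given: they have to be found in the camera images.
- plunger_knob (a point): Centre of the black T-bar knob of the plunger pinning the carrier with vials: 42 mm long (x), 12 wide (y), 26 tall, 77 mm above the bench when down. Steel collar below it up to 50 mm, then bridge (36 by 82 mm) up to 36 mm. When down it turns only a few degrees; lifted 13 mm or more, freely either way to stops at 80 degrees. Let go after 45 to 80 degrees it stays up, its pin clear of the carrier.
- plunger (a joint): Lift of that plunger in m: 0 down in the carrier's hole, 0.012 latched open after a twist, 0.020 upper stop (lift about 16 mm to twist). Its spring pulls down with 4 N at 0 and 8 N at 0.020.
- carrier_mid (a point): Middle of the white carrier with six vials, 40 mm above its underside, 52 above the bench. Block 110 (x) by 80 by 22 mm, vials to 42 mm, 0.35 kg. Carrying bar over it 50 long (x), 12 wide (y), 18 tall, centre 31 mm above this point. Flat tongue to 119 mm along +x, 8 thick, under the bridge with 4 mm room, pinned at 100 mm. Unpinned it slides out along its -x; 45 mm frees it to be lifted.
- mat_top (a point): Centre of the top face of the black rubber mat, 220 mm (x) by 170 mm (y), 4 mm thick, lying on the bench. The docks' aluminium plates are 190 by 110 mm, 12 mm thick.
- plunger_knob2 (a point): Centre of the like knob of the like dock, which holds the empty carrier (no vials, six dark wells). It must stay down. Its carrier's bar stands up to 92 mm above the bench, the knob to 90 mm.
Not all that is in view belongs to the job. Leave any blue or pink look-alike of the part that bears carrier_mid alone. What is shaped like the part that bears plunger_knob but green is not meant.

How it is judged:
On the way:
1. the plunger of the carrier with vials stays up by itself, let go, while the carrier is still in its dock (value of joint plunger above 0.008 m and contact force between the fingers and anything else below 0.3 N and distance of carrier_mid from where it was at the start of the episode below 0.015 m), for 0.3 s.
At the end, for the whole second after the job is handed in: The plunger is still latched open (at least 8 mm up), and the carrier with vials stands upright (within 6 degrees) and flat on the mat, its middle within 40 mm of the mat's centre, any way round (value of joint plunger above 0.008 m and horizontal distance between carrier_mid and mat_top below 0.04 m and z of carrier_mid in the frame of mat_top between 0.035 and 0.045 m and angle between carrier_mid's own z axis and vertical below 0.1 rad); the robot touches nothing.
It fails at once if the plunger of the empty carrier's dock is pulled up (more than 6 mm) (distance of plunger_knob2 from where it was at the start of the episode above 0.006 m).
It fails at once if the carrier with vials is tipped by more than 35 degrees (angle between carrier_mid's own z axis and vertical above 0.6 rad).
It also fails if it takes over 59 s, if anything falls off the work surface, if the arm or the gripper's body presses on something with over 40 N, if the wrist force passes 120 N, or if a joint passes its speed limit or range.

### The arm

A 6-joint arm with a two-finger parallel gripper is mounted at the origin on the work surface. World frame = base frame: x ahead of the robot, y to its left, z up, the work surface at z = 0. Lengths are in m, angles in rad, forces in N, time in s.
With the tool pointing down it reaches from about 0.375 to 0.9 m from the base axis. Payload 3.1 kg.
Tool frame: the origin (TCP) lies between the finger pads; the fingertips stand 17 mm ahead of it and the grasp point (between the pads) lies 2 mm behind it (robot.nose_length is the distance from the TCP to the fingertips, in m); z points along the fingers, y is the line along which they close (so a half turn about z gives the same grasp; the last joint's range is limited). The gripper opens to 87 mm and grips with 3 to 60 N. Pads are 19 mm wide; open, the fingers measure 117 mm over their backs; the gripper's body (75 mm by 190 mm) begins 51 mm behind the grasp point.
Start: joints at [-1.331, 0.527, 1.433, -0, 1.181, -0.178], TCP at [0.254, -0.571, 0.24] pointing down, gripper open.
Joint ranges: [-3.08, 3.08], [-0.75, 2.2], [0.22, 2.44], [-1.43, 4.57], [0, 2.65], [-2.85, 2.85]. Speed limits (rad/s): [2.79, 2.79, 3.14, 3.14, 3.14, 3.14].

### API

Orientations are given as a unit quaternion [x, y, z, w].
In Python, from rig import robot, cams gives the robot as it stands.
- The arm moves only by the shell command python3 -m pendant 'ROWS' [FORCE]. ROWS is JSON, a list of rows, each an object with "jaw": the opening, from 0 (shut) to 1 (fully open); "linear": the shift along the tool's x, y, z in cm, a list of three; "twist": the turn about the tool's z in degrees. A call has 1 to 12 rows; each row shifts and turns the commanded pose from where the row before left it, along the tool's axes as they then stand; what a row does not reach is not made up. A row lasts 1/12 s, in which the tool goes at most 41.7 mm and 7.16 degrees, less where a joint would pass 70% of its speed; a pose out of reach is approached as far as the arm can. A call is refused whole if a number of a shift passes 4.17 or a number of a turn 7.16, either way. A call with a gripper value outside its range is refused whole. The fingers move at their own pace and stop on an object; FORCE is the grip in N (left out, the last holds). Time passes only in rows, so rows that do not move let the fingers close. It gives the time, the measured TCP pose, the force, the opening and the grip force at its end, in the units of the state.
- robot.get_obs(): the state, without advancing time (a new reading comes with each control period).
- cams.camera(name): name is "side" or "top"; returns a dict with "color" (400x640x3 uint8, blue, green, red), "depth" (400x640 float32, m along the optical axis (not along the pixel's ray), 0 where there is no reading), "fov_y" (degrees; the focal length in pixels is half the picture's height over the tangent of half this angle, whatever the lens; pixels are square), "cx", "cy" (the principal point, pixels), "view" (4x4, takes a point from world to camera coordinates). Camera axes: x right, y down, z forward; pixel columns grow to the right and rows downward; lengths in m; the calibration is good to about 2 mm. A picture is of the moment at which its call begins.
- robot.hand_in(): hands the job in; it is judged then, once.
The state is a dict: "time": time; "q": joint angles; "joint_velocities": joint speeds; "joint_torque": joint torques, N m; "position": TCP position; "tool_rot": TCP orientation; "ft_force": force on the tool from outside, world axes, zero at the start; "moment": the same for the moment, N m; "grip_width": finger opening in m; "grip_force": force on a finger pad.
Only numpy, scipy, OpenCV 4.12 (cv2) and the standard library are available. Lean on these libraries where they do the work, as an engineer would, in place of code of your own. Each camera call takes 0.05 s, during which the arm holds its last target. There are 200 camera calls.

## Working session

There is one attempt and no reset: what is moved stays moved. The work goes in short steps, Python scripts to look and compute and a shell command to move; the robot and the scene stay as the last step left them, time stands still between calls to the robot, and variables do not carry over. Pictures are saved under pics/ and viewed, at most 10 in all, crops included, and the job is handed in when it is done.

```bash
ls; mkdir -p pics
cat > h.py <<'E'
import numpy as np, cv2
from rig import robot, cams
def snap(n):
    c=cams.camera(n); h=c['color'].shape[0]
    c['f']=h/2/np.tan(np.radians(c['fov_y'])/2); return c
def onplane(c,u,v,z):
    T=np.linalg.inv(np.array(c['view'])); d=T[:3,:3]@np.array([(u-c['cx'])/c['f'],(v-c['cy'])/c['f'],1.]); o=T[:3,3]
    return o+d*(z-o[2])/d[2]
def cloud(c):
    T=np.linalg.inv(np.array(c['view'])); v,u=np.indices(c['depth'].shape); d=c['depth']
    P=np.stack([(u-c['cx'])/c['f']*d,(v-c['cy'])/c['f']*d,d],-1)
    W=P@T[:3,:3].T+T[:3,3]; W[d==0]=np.nan; return W
E
python3 - <<'E'
from h import *
for n in('top','side'):
    c=snap(n); cv2.imwrite(f'pics/{n}0.png',c['color']); print(n,c['f'],c['cx'],c['cy'],np.linalg.inv(c['view'])[:3].round(3).tolist())
print(robot.get_obs())
E
```

```text
pics
top 496.1452398259678 315.8094852813503 197.74298293681443 [[-0.005, -0.985, 0.171, 0.271], [-1.0, 0.003, -0.015, 0.097], [0.014, -0.171, -0.985, 1.196]]
side 366.46198562157076 323.2823123029481 202.34380066679674 [[-0.993, -0.083, 0.079, 0.394], [-0.115, 0.749, -0.652, 0.717], [-0.005, -0.657, -0.754, 0.825]]
{'time': 0.1, 'q': array([-1.33046130e+00,  5.28391666e-01,  1.43377511e+00, -2.86810071e-05,
        1.18139417e+00, -1.78498499e-01]), 'joint_velocities': array([-0.00178983, -0.0017414 , -0.00214961,  0.00132684,  0.00041756,
        0.00015657]), 'joint_torque': array([-6.44320717e-04, -4.40986276e+01, -1.77151108e+01,  6.34589698e-02,
        5.33910154e-02, -4.65954827e-05]), 'position': array([ 0.25405329, -0.57034886,  0.23865781]), 'tool_rot': array([ 9.78150722e-01,  2.07894677e-01, -4.36783524e-05, -9.83262415e-04]), 'ft_force': array([-0.22639034, -0.44412556, -0.14643948]), 'moment': array([-0.01119018, -0.01703059,  0.02519443]), 'grip_force': 0.0, 'grip_width': 0.08733907965763249}
```

View pics/top0.png

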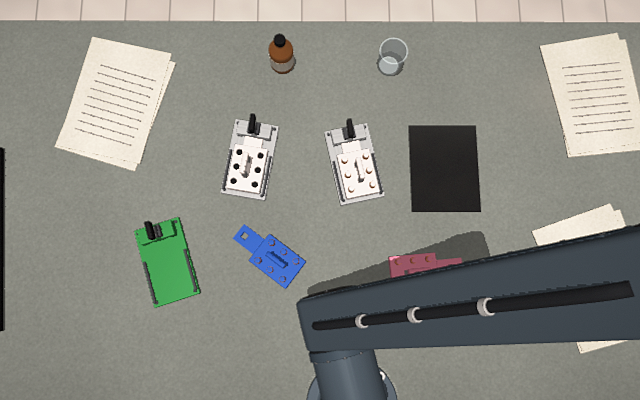

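View pics/side0.png

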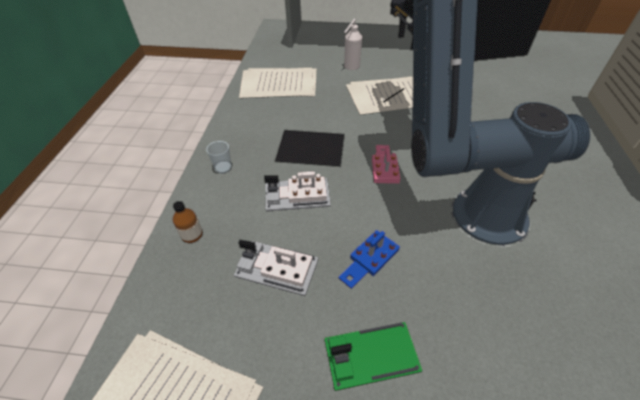

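The top view shows the vial carrier at about (355,165) with its knob at (349,127), the mat at (445,168), and the empty dock at (250,160). Next I'll measure them.

Run:
```python
from h import *
c=snap('top'); W=cloud(c); Z=W[...,2]; im=c['color'].astype(int)
def rect(mask,x0,y0,x1,y1,name,zp):
    m=np.zeros(mask.shape,np.uint8); m[y0:y1,x0:x1]=mask[y0:y1,x0:x1]
    n,l,s,_=cv2.connectedComponentsWithStats(m); k=1+np.argmax(s[1:,4]); m=(l==k)
    v,u=np.nonzero(m); P=np.array([onplane(c,a,b,zp)[:2] for a,b in zip(u,v)]).astype(np.float32)
    r=cv2.minAreaRect(P*1000); b=cv2.boxPoints(r)
    e=b[1]-b[0]; f=b[2]-b[1]; e=e if np.linalg.norm(e)>np.linalg.norm(f) else f
    print(name,m.sum(),'zmed %.4f'%np.nanmedian(Z[m]),'centre',np.round(r[0],1),'size',np.round(r[1],1),'ax',round(np.degrees(np.arctan2(e[1],e[0]))%180,1),'cloudmean',np.nanmean(W[m],0).round(4))
dark=im.max(2)<60
rect(dark,400,110,490,220,'mat',.004)
for nm,b in(('V',(320,112,390,210)),('E',(215,105,285,205))):
    x0,y0,x1,y1=b
    rect((Z>.006),*b,nm+'plate+',.012)
    rect((Z>.078)&dark,x0,y0,x1,y0+38,nm+'knobtop',.09)
    rect((Z>.080),x0,y0+30,x1,y1,nm+'bartop',.092)
    rect((Z>.028)&(im.min(2)>200),x0,y0+30,x1,y1,nm+'block',.034)
crop=cv2.resize(c['color'][100:220,210:400],None,fx=4,fy=4,interpolation=cv2.INTER_CUBIC); cv2.imwrite('pics/crop.png',crop)
```

```text
mat 5814 zmed 0.0045 centre [ 552.7 -238.9] size [167.8 215.9] ax 180.0 cloudmean [ 0.5513 -0.2388  0.0045]
Vplate+ 3422 zmed 0.0329 centre [572.9 -13.5] size [211.9 112.8] ax 11.9 cloudmean [ 0.5587 -0.0123  0.032 ]
Vknobtop 92 zmed 0.0897 centre [6.293e+02 6.000e-01] size [41.3 13.2] ax 6.8 cloudmean [6.292e-01 2.000e-04 8.890e-02]
Vbartop 127 zmed 0.0910 centre [533.2 -20.9] size [50.9 13.4] ax 12.7 cloudmean [ 0.5334 -0.0209  0.0902]
Vblock 1250 zmed 0.0349 centre [534.7 -21.8] size [109.4  79. ] ax 11.8 cloudmean [ 0.5324 -0.021   0.0408]
Eplate+ 3442 zmed 0.0324 centre [584.3 238.1] size [112.7 213.6] ax 170.0 cloudmean [0.5704 0.2388 0.0309]
Eknobtop 88 zmed 0.0888 centre [640.6 227.8] size [12.2 43.6] ax 171.9 cloudmean [0.6417 0.228  0.0883]
Ebartop 129 zmed 0.0916 centre [545.5 244.3] size [13.5 51.1] ax 170.0 cloudmean [0.546  0.2445 0.0909]
Eblock 1102 zmed 0.0343 centre [547.1 245.1] size [ 79.2 109.2] ax 170.2 cloudmean [0.5449 0.2448 0.0394]
```

View pics/crop.png

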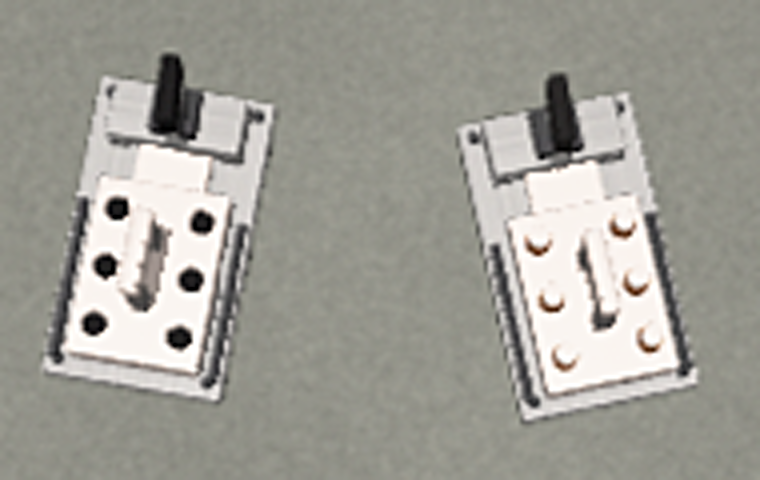

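```bash
cat >> h.py <<'E'
def go(x,y,z,yaw):
    "remaining shift in tool axes (cm, at present axes) and twist (deg); z is TCP"
    from scipy.spatial.transform import Rotation as R
    o=robot.get_obs(); M=R.from_quat(o['tool_rot']).as_matrix(); a=np.degrees(np.arctan2(M[1,0],M[0,0]))
    print('t %.2f'%o['time'],'pos',o['position'].round(4),'yaw %.2f'%a,'tilt',M[:2,2].round(4),'shift cm',(100*M.T@(np.array([x,y,z])-o['position'])).round(2),'twist %.2f'%(a-yaw),'F',o['ft_force'].round(1),'grip',round(o['grip_width'],4),round(o['grip_force'],1))
E
python3 -m pendant '[{"jaw":1,"linear":[0,0,0],"twist":6},{"jaw":1,"linear":[0,0,0],"twist":6},{"jaw":1,"linear":[2.4,-2.4,0],"twist":0},{"jaw":1,"linear":[2.4,-2.4,0],"twist":0},{"jaw":1,"linear":[2.4,-2.4,0],"twist":0},{"jaw":1,"linear":[2.4,-2.4,0],"twist":0},{"jaw":1,"linear":[2.4,-2.4,0],"twist":0},{"jaw":1,"linear":[2.4,-2.4,0],"twist":0},{"jaw":1,"linear":[2.4,-2.4,0],"twist":0},{"jaw":1,"linear":[2.4,-2.4,0],"twist":0},{"jaw":1,"linear":[2.4,-2.4,0],"twist":0},{"jaw":1,"linear":[2.4,-2.4,0],"twist":0}]'
python3 -m pendant '[{"jaw":1,"linear":[2.4,-2.4,0],"twist":0},{"jaw":1,"linear":[2.4,-2.4,0],"twist":0},{"jaw":1,"linear":[2.4,-2.4,0],"twist":0},{"jaw":1,"linear":[2.4,-2.4,0],"twist":0},{"jaw":1,"linear":[2.4,-2.4,0],"twist":0},{"jaw":1,"linear":[2.4,-2.4,0],"twist":0},{"jaw":1,"linear":[2.4,-2.4,0],"twist":0},{"jaw":1,"linear":[2.4,-2.4,0],"twist":0},{"jaw":1,"linear":[0,0,0],"twist":0},{"jaw":1,"linear":[0,0,0],"twist":0},{"jaw":1,"linear":[0,0,0],"twist":0}]'
python3 -c "from h import *; go(.630,0,.140,11.9)"
```

```text
time: 1.15
position: [0.4396, -0.2847, 0.2394]
tool_rot: [0.995, 0.104, -0.0, -0.0]
ft_force: [-0.0, -1.0, 0.3]
grip_width: 0.0872
grip_force: 0.0
time: 2.07
position: [0.5864, -0.0587, 0.2391]
tool_rot: [0.994, 0.105, -0.001, 0.0]
ft_force: [-0.1, 0.7, 0.5]
grip_width: 0.0872
grip_force: 0.0
t 2.07 pos [ 0.5864 -0.0587  0.2391] yaw 12.03 tilt [-0.0014 -0.0002] shift cm [ 5.5  -4.83  9.9 ] twist 0.13 F [-0.1  0.7  0.5] grip 0.0872 0.0
```

```bash
python3 -m pendant '[{"jaw":1,"linear":[2.75,-2.4,0],"twist":0},{"jaw":1,"linear":[2.75,-2.4,0],"twist":0},{"jaw":1,"linear":[0,0,2.5],"twist":0},{"jaw":1,"linear":[0,0,2.5],"twist":0},{"jaw":1,"linear":[0,0,2.5],"twist":0},{"jaw":1,"linear":[0,0,2.4],"twist":0},{"jaw":1,"linear":[0,0,0],"twist":0},{"jaw":1,"linear":[0,0,0],"twist":0},{"jaw":1,"linear":[0,0,0],"twist":0}]'
python3 -c "from h import *; go(.630,0,.077,11.9)
c=snap('side'); cv2.imwrite('pics/s1.png',cv2.resize(c['color'][80:230,220:420],None,fx=4,fy=4))"
```

```text
time: 2.82
position: [0.6314, -0.0015, 0.1418]
tool_rot: [0.995, 0.104, 0.001, 0.0]
ft_force: [0.4, -0.2, 1.4]
grip_width: 0.0868
grip_force: 0.0
t 2.82 pos [ 0.6314 -0.0015  0.1418] yaw 11.91 tilt [ 0.0018 -0.0004] shift cm [-0.12 -0.18  6.47] twist 0.01 F [ 0.4 -0.2  1.4] grip 0.0868 0.0
```

View pics/s1.png

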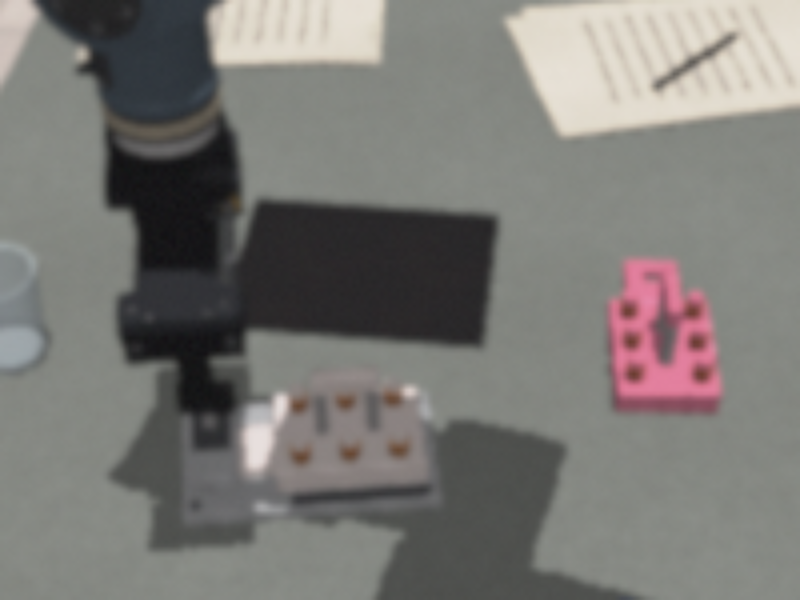

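The gripper hangs over the knob at about (210,390) in this crop. I'll go down and grip it.

```bash
python3 -m pendant '[{"jaw":1,"linear":[-0.1,-0.1,2.2],"twist":0},{"jaw":1,"linear":[0,0,2.2],"twist":0},{"jaw":1,"linear":[0,0,2.0],"twist":0},{"jaw":1,"linear":[0,0,0],"twist":0},{"jaw":0.1,"linear":[0,0,0],"twist":0},{"jaw":0,"linear":[0,0,0],"twist":0},{"jaw":0,"linear":[0,0,0],"twist":0},{"jaw":0,"linear":[0,0,0],"twist":0},{"jaw":0,"linear":[0,0,0],"twist":0},{"jaw":0,"linear":[0,0,0],"twist":0},{"jaw":0,"linear":[0,0,0],"twist":0},{"jaw":0,"linear":[0,0,0],"twist":0}]' 35
python3 -c "from h import *; go(.630,0,.093,11.9)"
```

```text
time: 3.87
position: [0.6296, 0.0006, 0.0767]
tool_rot: [0.995, 0.105, 0.0, 0.0]
ft_force: [0.5, -0.4, -0.5]
grip_width: 0.0419
grip_force: 0.0
t 3.87 pos [6.296e-01 6.000e-04 7.670e-02] yaw 12.00 tilt [ 0.0002 -0.    ] shift cm [ 0.02  0.06 -1.63] twist 0.10 F [ 0.5 -0.4 -0.5] grip 0.0419 0.0
```

```bash
python3 -m pendant '[{"jaw":0,"linear":[0,0,0],"twist":0},{"jaw":0,"linear":[0,0,0],"twist":0},{"jaw":0,"linear":[0,0,0],"twist":0},{"jaw":0,"linear":[0,0,0],"twist":0},{"jaw":0,"linear":[0,0,0],"twist":0},{"jaw":0,"linear":[0,0,0],"twist":0},{"jaw":0,"linear":[0,0,0],"twist":0},{"jaw":0,"linear":[0,0,0],"twist":0},{"jaw":0,"linear":[0,0,0],"twist":0}]'
python3 -c "from h import *; go(.630,0,.093,11.9)"
```

```text
time: 4.62
position: [0.6301, -0.0001, 0.0765]
tool_rot: [0.995, 0.105, 0.001, 0.001]
ft_force: [2.0, -4.1, -1.7]
grip_width: 0.0119
grip_force: 35.0
t 4.62 pos [ 6.301e-01 -1.000e-04  7.650e-02] yaw 12.00 tilt [ 0.0011 -0.001 ] shift cm [-0.01 -0.02 -1.65] twist 0.10 F [ 2.  -4.1 -1.7] grip 0.0119 35.0
```

```bash
python3 -m pendant '[{"jaw":0,"linear":[0,0,-0.4],"twist":0},{"jaw":0,"linear":[0,0,-0.4],"twist":0},{"jaw":0,"linear":[0,0,-0.4],"twist":0},{"jaw":0,"linear":[0,0,-0.4],"twist":0},{"jaw":0,"linear":[0,0,0],"twist":0},{"jaw":0,"linear":[0,0,0],"twist":0}]'
python3 -c "from h import *; go(.630,0,.093,11.9)"
```

```text
time: 5.12
position: [0.63, -0.0001, 0.0918]
tool_rot: [0.995, 0.105, 0.0, 0.001]
ft_force: [2.8, -4.0, -8.7]
grip_width: 0.0115
grip_force: 35.0
t 5.12 pos [ 6.30e-01 -1.00e-04  9.18e-02] yaw 12.00 tilt [ 0.001 -0.001] shift cm [-0.   -0.01 -0.12] twist 0.10 F [ 2.8 -4.  -8.7] grip 0.0115 35.0
```

```bash
python3 -m pendant '[{"jaw":0,"linear":[0,0,-0.1],"twist":-6.5},{"jaw":0,"linear":[0,0,0],"twist":-6.5},{"jaw":0,"linear":[0,0,0],"twist":-6.5},{"jaw":0,"linear":[0,0,0],"twist":-6.5},{"jaw":0,"linear":[0,0,0],"twist":-6.5},{"jaw":0,"linear":[0,0,0],"twist":-6.5},{"jaw":0,"linear":[0,0,0],"twist":-6.5},{"jaw":0,"linear":[0,0,0],"twist":-6.5},{"jaw":0,"linear":[0,0,0],"twist":-6.5},{"jaw":0,"linear":[0,0,0],"twist":-6.5},{"jaw":0,"linear":[0,0,0],"twist":0},{"jaw":0,"linear":[0,0,0],"twist":0}]'
python3 -c "from h import *; go(.630,0,.0885,76)"
```

```text
time: 6.12
position: [0.6315, -0.0016, 0.093]
tool_rot: [0.782, 0.623, 0.0, 0.003]
ft_force: [4.3, -7.6, -8.4]
grip_width: 0.0114
grip_force: 35.0
t 6.12 pos [ 0.6315 -0.0016  0.093 ] yaw 77.04 tilt [ 0.004  -0.0034] shift cm [ 0.12 -0.18  0.45] twist 1.04 F [ 4.3 -7.6 -8.4] grip 0.0114 35.0
```

```bash
python3 -m pendant '[{"jaw":0,"linear":[0.05,-0.1,0.2],"twist":0},{"jaw":0,"linear":[0.05,-0.05,0.2],"twist":0},{"jaw":0,"linear":[0,0,0],"twist":0},{"jaw":1,"linear":[0,0,0],"twist":0},{"jaw":1,"linear":[0,0,0],"twist":0},{"jaw":1,"linear":[0,0,0],"twist":0},{"jaw":1,"linear":[0,0,0],"twist":0},{"jaw":1,"linear":[0,0,0],"twist":0},{"jaw":1,"linear":[0,0,0],"twist":0},{"jaw":1,"linear":[0,0,0],"twist":0},{"jaw":1,"linear":[0,0,0],"twist":0},{"jaw":1,"linear":[0,0,0],"twist":0}]'
python3 -m pendant '[{"jaw":1,"linear":[0,0,0],"twist":0},{"jaw":1,"linear":[0,0,0],"twist":0},{"jaw":1,"linear":[0,0,0],"twist":0},{"jaw":1,"linear":[0,0,-2.5],"twist":0},{"jaw":1,"linear":[0,0,-2.5],"twist":0},{"jaw":1,"linear":[0,0,-2.5],"twist":0},{"jaw":1,"linear":[0,0,0],"twist":0},{"jaw":1,"linear":[0,0,0],"twist":0}]'
python3 - <<'E'
from h import *
go(.5335,-.021,.15,11.9)
c=snap('side'); cv2.imwrite('pics/s2.png',cv2.resize(c['color'][100:250,220:420],None,fx=4,fy=4))
W=cloud(c); Z=W[...,2]; dk=c['color'].max(2)<70
m=dk&(Z>.07)&(Z<.12)&(abs(W[...,0]-.63)<.035)&(abs(W[...,1])<.035); print(m.sum(),np.nanmax(Z[m]) if m.any() else 0, W[m].mean(0))
E
```

```text
time: 7.12
position: [0.6283, 0.002, 0.0896]
tool_rot: [0.783, 0.623, -0.0, -0.0]
ft_force: [0.5, 0.1, -0.5]
grip_width: 0.0636
grip_force: 0.0
time: 7.78
position: [0.6295, 0.0017, 0.1663]
tool_rot: [0.783, 0.622, 0.001, 0.001]
ft_force: [-0.5, 0.1, -0.3]
grip_width: 0.0869
grip_force: 0.0
t 7.78 pos [0.6295 0.0017 0.1663] yaw 76.99 tilt [ 0.0039 -0.0007] shift cm [-4.37 -8.85  1.59] twist 65.09 F [-0.5  0.1 -0.3] grip 0.0869 0.0
86 0.10595113871607653 [0.62984996 0.00702593 0.09524366]
```

View pics/s2.png

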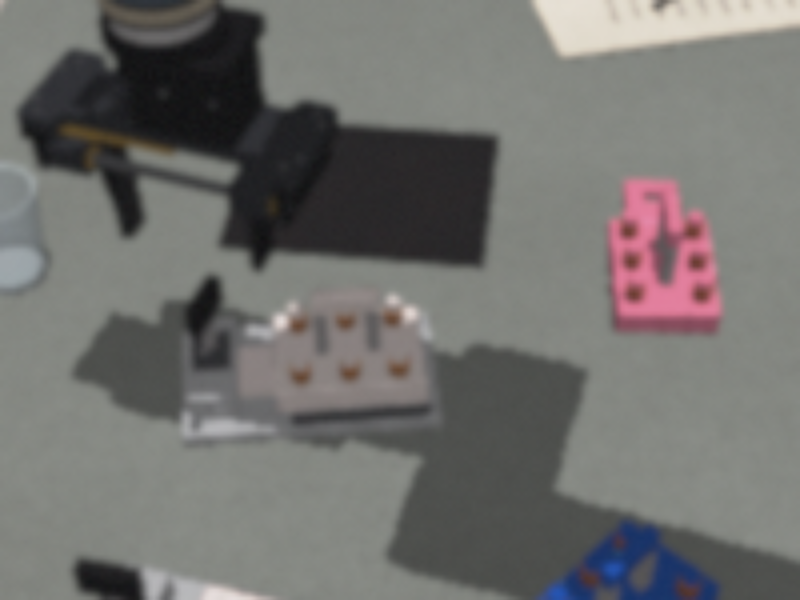

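The knob stands turned and raised at about (205,310) in this crop: latched. Next the carrier.

```bash
python3 -m pendant '[{"jaw":1,"linear":[0,0,0],"twist":6.5},{"jaw":1,"linear":[0,0,0],"twist":6.5},{"jaw":1,"linear":[0,0,0],"twist":6.5},{"jaw":1,"linear":[0,0,0],"twist":6.5},{"jaw":1,"linear":[0,0,0],"twist":6.5},{"jaw":1,"linear":[0,0,0],"twist":6.5},{"jaw":1,"linear":[0,0,0],"twist":6.5},{"jaw":1,"linear":[0,0,0],"twist":6.5},{"jaw":1,"linear":[0,0,0],"twist":6.5},{"jaw":1,"linear":[0,0,0],"twist":6.5},{"jaw":1,"linear":[-3.3,0.1,0],"twist":0},{"jaw":1,"linear":[-3.3,0.1,0],"twist":0}]'
python3 -m pendant '[{"jaw":1,"linear":[-3.2,0,0],"twist":0},{"jaw":0.6,"linear":[0,0,1.5],"twist":0},{"jaw":0.6,"linear":[0,0,0],"twist":0},{"jaw":0.6,"linear":[0,0,0],"twist":0},{"jaw":0.6,"linear":[0,0,0],"twist":0}]'
python3 -c "from h import *; go(.5335,-.021,.083,11.9)"
```

```text
time: 8.83
position: [0.5637, -0.0137, 0.1626]
tool_rot: [0.994, 0.105, -0.001, -0.0]
ft_force: [-0.5, -0.8, 0.4]
grip_width: 0.0867
grip_force: 0.0
time: 9.25
position: [0.5339, -0.0206, 0.1492]
tool_rot: [0.995, 0.105, 0.0, 0.0]
ft_force: [-0.9, 0.8, 1.4]
grip_width: 0.0679
grip_force: 0.0
t 9.25 pos [ 0.5339 -0.0206  0.1492] yaw 12.00 tilt [0.0003 0.    ] shift cm [-0.05  0.03  6.62] twist 0.10 F [-0.9  0.8  1.4] grip 0.0679 0.0
```

```bash
python3 -m pendant '[{"jaw":0.6,"linear":[0,0,2.2],"twist":0},{"jaw":0.6,"linear":[0,0,2.2],"twist":0},{"jaw":0.6,"linear":[0,0,2.2],"twist":0},{"jaw":0.6,"linear":[0,0,0],"twist":0},{"jaw":0,"linear":[0,0,0],"twist":0},{"jaw":0,"linear":[0,0,0],"twist":0},{"jaw":0,"linear":[0,0,0],"twist":0},{"jaw":0,"linear":[0,0,0],"twist":0},{"jaw":0,"linear":[0,0,0],"twist":0},{"jaw":0,"linear":[0,0,0],"twist":0},{"jaw":0,"linear":[0,0,0],"twist":0},{"jaw":0,"linear":[0,0,0],"twist":0}]'
python3 -m pendant '[{"jaw":0,"linear":[0,0,0],"twist":0},{"jaw":0,"linear":[0,0,0],"twist":0},{"jaw":0,"linear":[0,0,0],"twist":0}]'
python3 -c "from h import *; go(.5335,-.021,.083,11.9)"
```

```text
time: 10.25
position: [0.5333, -0.0208, 0.084]
tool_rot: [0.995, 0.105, 0.001, 0.0]
ft_force: [0.2, -0.1, 0.6]
grip_width: 0.0118
grip_force: 35.0
time: 10.5
position: [0.5333, -0.0208, 0.084]
tool_rot: [0.995, 0.105, 0.0, 0.0]
ft_force: [-0.2, -2.5, 3.8]
grip_width: 0.0122
grip_force: 35.0
t 10.50 pos [ 0.5333 -0.0208  0.084 ] yaw 12.00 tilt [ 0.001  -0.0006] shift cm [0.01 0.02 0.1 ] twist 0.10 F [-0.2 -2.5  3.8] grip 0.0122 35.0
```

```bash
python3 -m pendant '[{"jaw":0,"linear":[-0.3,0,-0.1],"twist":0},{"jaw":0,"linear":[-0.7,0,0],"twist":0},{"jaw":0,"linear":[-0.9,0,0],"twist":0},{"jaw":0,"linear":[0,0,0],"twist":0}]'
python3 -m pendant '[{"jaw":0,"linear":[-1,0,0],"twist":0},{"jaw":0,"linear":[-1,0,0],"twist":0},{"jaw":0,"linear":[-1,0,0],"twist":0},{"jaw":0,"linear":[-1,0,0],"twist":0},{"jaw":0,"linear":[0,0,0],"twist":0},{"jaw":0,"linear":[0,0,0],"twist":0}]'
python3 -c "from h import *; go(.5527,-.2389,.160,11.9)"
```

```text
time: 10.83
position: [0.5112, -0.024, 0.084]
tool_rot: [0.995, 0.104, -0.002, -0.001]
ft_force: [-0.8, -0.5, -0.9]
grip_width: 0.0117
grip_force: 35.0
time: 11.33
position: [0.4742, -0.0328, 0.0846]
tool_rot: [0.995, 0.104, -0.0, -0.0]
ft_force: [0.6, -0.2, -3.3]
grip_width: 0.012
grip_force: 35.0
t 11.33 pos [ 0.4742 -0.0328  0.0846] yaw 11.95 tilt [-0.0009  0.0003] shift cm [ 3.4  21.79 -7.56] twist 0.05 F [ 0.6 -0.2 -3.3] grip 0.012 35.0
```

```bash
python3 -m pendant '[{"jaw":0,"linear":[0,0,-0.8],"twist":0},{"jaw":0,"linear":[0,0,-1.5],"twist":0},{"jaw":0,"linear":[0,0,-1.8],"twist":0},{"jaw":0,"linear":[0,0,-1.3],"twist":0},{"jaw":0,"linear":[0,0.8,0],"twist":0},{"jaw":0,"linear":[0.3,1.8,0],"twist":0},{"jaw":0,"linear":[0.3,1.8,0],"twist":0},{"jaw":0,"linear":[0.3,1.8,0],"twist":0},{"jaw":0,"linear":[0.3,1.8,0],"twist":0},{"jaw":0,"linear":[0.3,1.8,0],"twist":0},{"jaw":0,"linear":[0.3,1.8,0],"twist":0},{"jaw":0,"linear":[0.3,1.8,0],"twist":0}]'
python3 -m pendant '[{"jaw":0,"linear":[0.3,1.8,0],"twist":0},{"jaw":0,"linear":[0.3,1.8,0],"twist":0},{"jaw":0,"linear":[0.3,1.8,0],"twist":0},{"jaw":0,"linear":[0.3,1.8,0],"twist":0},{"jaw":0,"linear":[0.1,0.8,0],"twist":0},{"jaw":0,"linear":[0,0,0],"twist":0},{"jaw":0,"linear":[0,0,0],"twist":0},{"jaw":0,"linear":[0,0,0],"twist":0}]'
python3 - <<'E'
from h import *
go(.5527,-.2389,.076,11.9)
c=snap('side'); cv2.imwrite('pics/s3.png',cv2.resize(c['color'][60:260,200:460],None,fx=3,fy=3))
E
```

```text
time: 12.33
position: [0.524, -0.1609, 0.138]
tool_rot: [0.995, 0.104, -0.0, -0.0]
ft_force: [-0.7, 0.4, -2.7]
grip_width: 0.0118
grip_force: 35.0
time: 13.0
position: [0.5519, -0.2337, 0.138]
tool_rot: [0.995, 0.105, -0.001, -0.001]
ft_force: [-0.5, 0.0, -3.1]
grip_width: 0.0118
grip_force: 35.0
t 13.00 pos [ 0.5519 -0.2337  0.138 ] yaw 12.01 tilt [-0.0022  0.0018] shift cm [-0.02  0.54  6.2 ] twist 0.11 F [-0.5  0.  -3.1] grip 0.0118 35.0
```

View pics/s3.png

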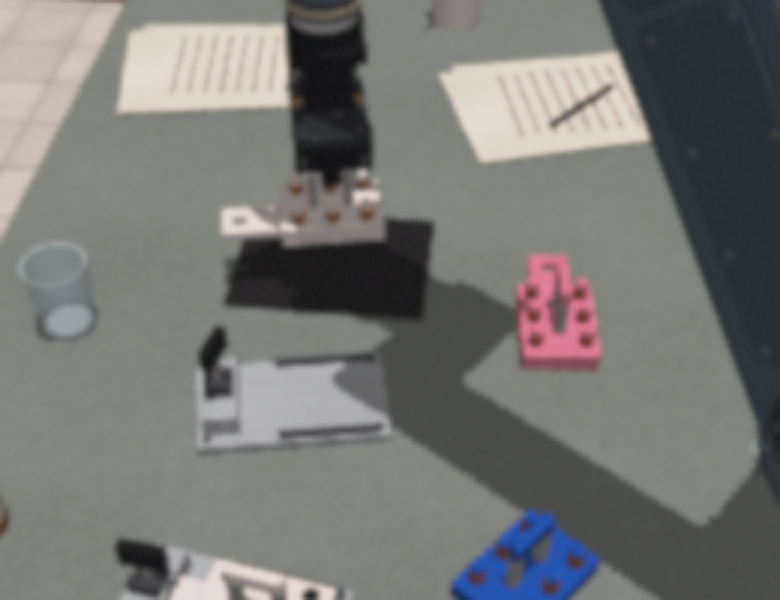

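The carrier is held level over the mat at about (330,215), and the dock is empty with its knob still up at (212,345). I'll lower it.

```bash
python3 -m pendant '[{"jaw":0,"linear":[0,0.5,1.2],"twist":0},{"jaw":0,"linear":[0,0,1.8],"twist":0},{"jaw":0,"linear":[0,0,1.5],"twist":0},{"jaw":0,"linear":[0,0,0.8],"twist":0},{"jaw":0,"linear":[0,0,0.3],"twist":0},{"jaw":0,"linear":[0,0,0.2],"twist":0},{"jaw":0,"linear":[0,0,0.2],"twist":0},{"jaw":0,"linear":[0,0,0.1],"twist":0},{"jaw":0,"linear":[0,0,0],"twist":0},{"jaw":0,"linear":[0,0,0],"twist":0}]'
```

```text
time: 13.88
position: [0.5544, -0.2401, 0.0781]
tool_rot: [0.995, 0.105, 0.0, 0.0]
ft_force: [-0.8, -0.4, -3.8]
grip_width: 0.012
grip_force: 35.0
```

```bash
python3 -m pendant '[{"jaw":0,"linear":[0,0,0.1],"twist":0},{"jaw":0,"linear":[0,0,0.1],"twist":0},{"jaw":0,"linear":[0,0,0.05],"twist":0},{"jaw":0,"linear":[0,0,0],"twist":0}]'
```

```text
time: 14.22
position: [0.5543, -0.2402, 0.076]
tool_rot: [0.995, 0.105, 0.0, 0.0]
ft_force: [-1.5, 0.5, 3.1]
grip_width: 0.0114
grip_force: 35.0
```

Contact: the force went from -3.8 to +3.1 N. I'll release and rise.

```bash
python3 -m pendant '[{"jaw":0.6,"linear":[0,0,0],"twist":0},{"jaw":0.6,"linear":[0,0,0],"twist":0},{"jaw":0.6,"linear":[0,0,0],"twist":0},{"jaw":0.6,"linear":[0,0,0],"twist":0},{"jaw":0.6,"linear":[0,0,0],"twist":0},{"jaw":0.6,"linear":[0,0,0],"twist":0},{"jaw":0.6,"linear":[0,0,-1],"twist":0},{"jaw":0.6,"linear":[0,0,-2.5],"twist":0},{"jaw":0.6,"linear":[0,0,-3],"twist":0},{"jaw":0.6,"linear":[0,0,-3],"twist":0},{"jaw":0.6,"linear":[0,0,0],"twist":0},{"jaw":0.6,"linear":[0,0,0],"twist":0}]'
python3 - <<'E'
from h import *
go(.5527,-.2389,.076,11.9)
c=snap('side'); cv2.imwrite('pics/s4.png',cv2.resize(c['color'][60:260,200:460],None,fx=3,fy=3))
E
```

```text
time: 15.22
position: [0.5553, -0.2407, 0.1729]
tool_rot: [0.995, 0.105, 0.002, 0.002]
ft_force: [-0.9, 0.2, -0.5]
grip_width: 0.0517
grip_force: 0.0
t 15.22 pos [ 0.5553 -0.2407  0.1729] yaw 12.00 tilt [ 0.0047 -0.0031] shift cm [-0.25 -0.27  9.68] twist 0.10 F [-0.9  0.2 -0.5] grip 0.0517 0.0
```

View pics/s4.png

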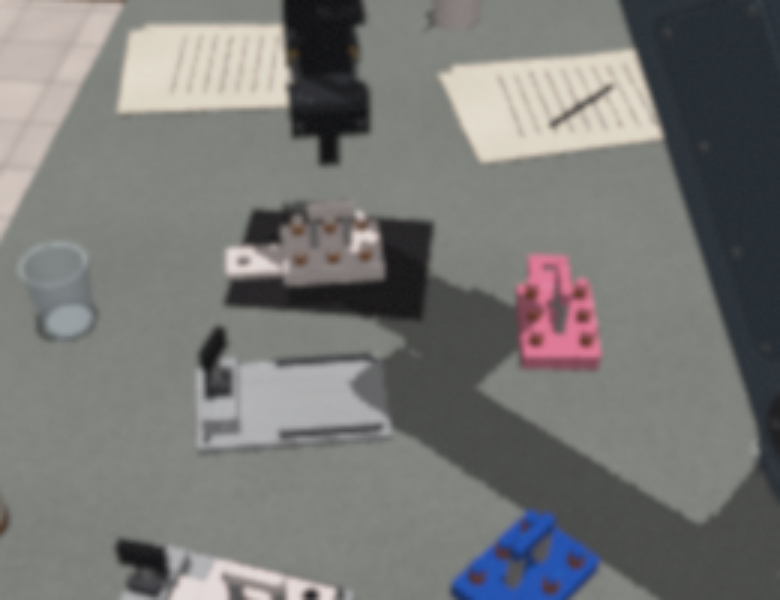

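The carrier stands flat on the mat at about (330,250), clear of the gripper, and the knob is still up at (212,345).

```bash
python3 -c "from rig import robot; print(robot.hand_in())"
```

```text
the job is handed in; nothing more can be done
None
```

I set the vial carrier down upright in the middle of the mat, left its plunger latched open and the other dock alone, and handed the job in at about 15 s; no verdict came back.

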